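Fold down the inner leaf and close the tile box

ROBOT

A 6-joint arm with a two-finger parallel gripper is mounted at the origin on the work surface; the furniture and walls round the work are solid. World frame = base frame: x ahead of the robot, y to its left, z up, the work surface at z = 0. Lengths are in m, angles in rad, forces in N, time in s.
With the tool pointing down it reaches from about 0.35 to 0.975 m from the base axis. Payload 4.9 kg.
Tool frame: the origin (TCP) lies on the centre line of the jaws, within the pads' length; the fingertips stand ctrl.tcp_to_tips ahead of it and the grasp point (between the pads) lies 3 mm ahead of it (ctrl.tcp_to_tips is the distance from the TCP to the fingertips, in m); z points along the fingers, y is the direction in which the jaws open and shut (so a half turn about z gives the same grasp; the last joint's range is limited). The gripper opens to 85 mm and grips with 20 to 120 N. Pads are 22 mm wide; open, the fingers measure 114 mm over their backs; the gripper's body (76 mm by 85 mm) begins 54 mm behind the grasp point. The pads swing forward as they close: fully open they stand 13 mm farther back than shut.
Start: joints at [-1.249, 0.053, 1.613, -0, 1.476, -0.119], TCP at [0.267, -0.565, 0.253] pointing down, gripper open.
Joint ranges: [-3.01, 3.01], [-1.01, 2.22], [0.06, 2.58], [-1.02, 4.17], [0.09, 2.62], [-3.14, 3.14]. Speed limits (rad/s): [2.57, 2.57, 3.14, 3.14, 3.14, 3.14].

INTERFACE

Orientations are given as a rotation vector (axis times angle).
In Python, from station import ctrl, vision gives the robot as it stands.
- The arm moves only by the tool jog_arm, never from a script. Its argument "deltas" is a list of rows, each a list of 7 numbers: the turn, a rotation vector about the tool's x, y, z in rad, then the shift along the tool's x, y, z in cm, then the opening, from 0 (shut) to 1 (fully open). A call has 1 to 12 rows; each row shifts and turns the commanded pose from where the row before left it, along the tool's axes as they then stand; what a row does not reach is not made up. A row lasts 1/12 s, in which the tool goes at most 41.7 mm and 7.16 degrees, less where a joint would pass 70% of its speed; a pose out of reach is approached as far as the arm can. A call with a gripper value outside its range is refused whole. The fingers move at their own pace and stop on an object; "grip_force" is the grip in N (left out, the last holds). Time passes only in rows, so rows that do not move let the fingers close. It gives the time, the measured TCP pose, the force and the opening at its end, in the units of the state.
- ctrl.get_obs(): the state, without advancing time (a new reading comes with each control period).
- vision.get_image(name): name is "scene" or "top" or "wrist"; returns (picture, depth): 384x512x3 uint8, red, green, blue; 384x512 float32, m along the optical axis (not along the pixel's ray), 0 where there is no reading.
- vision.calibration(name): a dict with "fx", "fy", "cx", "cy" (pixels), "rvec" (rotation vector, rad) and "tvec" (3), from world to camera coordinates, as OpenCV has them; the wrist camera has in their place "hand_eye" (4x4, takes a point from camera to tool coordinates, whose origin is the TCP and whose axes are the flange's). Camera axes: x right, y down, z forward; pixel columns grow to the right and rows downward; lengths in m; the calibration is good to about 2 mm. The wrist camera is an equidistant fisheye: a pixel r from the principal point sees the ray r / f radians off the axis. A picture is of the moment at which its call begins: read the wrist's pose just before it. calibration takes no time and is no camera call.
- ctrl.finish_job(): hands the job in, once; it reports no verdict.
The state is a dict: "t": time; "q": joint angles; "dq": joint speeds; "effort": joint torques, N m; "tool_pos": TCP position; "tool_rot": TCP orientation; "contact_force": force on the tool from outside, world axes, zero at the start; "wrist_torque": the same for the moment, N m; "opening": finger opening in m.
Only numpy, scipy, OpenCV 4.12 (cv2) and the standard library are available. Lean on these libraries where they do the work, as an engineer would, in place of code of your own. Each camera call takes 0.05 s, during which the arm holds its last target. There are 200 camera calls.

TASK

The wooden box of glaze test tiles is being put away. With closed fingertips, push its upright inner leaf over until it lies flat inside the box, and only then push the hinged cover over and press it fully shut on top. Push only: pinch and lift nothing, do not push hard, leave the box where it stands, and leave the jar and the two cups alone.

Things in the scene. Friction and masses are not known exactly. Their poses are not given: they have to be found in the camera images.
- tile_box: Open pale wooden box, loose, 2.2 kg, 200 mm (its x) by 170 (its y) by 80 high, walls and floor 10 mm. Origin: centre of its underside, z up. Cover hinged along the +x rim, inner leaf along the inside of the -x wall; both hinge axes run along y. Turned by 1.32 to 1.82 rad: its +x points roughly to the robot's left, its +y roughly towards the robot. Four fixed tiles on its floor.
- cover (a joint): Angle (rad) of the cover, a pale wooden board 200 x 170 x 10 mm, 0.2 kg: 0 = shut, flat on the rim, top at z 90 mm; grows as it opens upward and over to the +x side, 1.57 = upright, stop at 2.0. Starts at 1.65 to 1.9, leaning away from the box. Stiff friction hinge (0.3 N m): it stays where it is left, even just short of shut; 1 to 4 N at its edge moves it.
- cover_edge (a point): Middle of the cover's free edge, on its outer face (on top when shut), 200 mm from the hinge axis and 5 mm off the plane through that axis. A tab 50 mm wide stands 12 mm farther out.
- cover_hinge (a point): Middle of the cover's hinge axis, at box x +100, y 0, z 85 mm. The axis lies in the mid-plane of the board.
- leaf (a joint): Angle (rad) of the inner leaf, a plywood flap 130 mm long from its hinge, 144 wide, 6 thick, 0.08 kg: 0 = folded down flat inside the box, upper face at z 59 mm, 21 below the rim; 1.57 = upright, stop at 1.75. Folds down towards the box's +x. Starts at 1.35 to 1.65. Friction hinge (0.08 N m): stays where left, about 1 N moves it. While it stands up the cover cannot close.
- leaf_edge (a point): Middle of the leaf's free edge, on its outer face (the face on top when folded down, turned to the box's -x side when upright), 130 mm from its hinge axis, 3 mm off the plane through that axis.
- leaf_hinge (a point): Middle of the leaf's hinge axis, at box x -86, y 0, z 56 mm. The axis lies in the mid-plane of the leaf.
- jar: Bystander: a white plastic screw-cap jar, 48 mm across, 68 mm high, loose on the table on the leaf side (-x) of the box. Origin: centre of its underside.
- bisque_cup: Bystander: a reddish-brown clay cup, 72 mm across, 80 mm high, loose on the table on the hinge side (+x) of the box, behind the open cover. Origin: centre of its underside.
- pinch_cup: Bystander: a pale speckled cup, 62 mm across, 60 mm high, loose on the table on the leaf side (-x) of the box, nearer the robot than the jar. Origin: centre of its underside.

How it is judged:
On the way, in this order (a step that is already met when the one before it is completed fails the run):
1. the leaf lies flat in the box while the cover still stands open (value of joint leaf below 0.06 rad and value of joint cover above 1.2 rad), for 0.2 s.
2. the cover is fully shut over the flat leaf (value of joint cover below 0.035 rad and value of joint leaf below 0.06 rad), for 0.2 s.
At the end, for the whole second after the job is handed in: The leaf is folded down (within 0.06 rad of flat) and the cover shut (within 0.035 rad, about 7 mm at its edge); the box stands level and still within 40 mm of where it stood (all of step 2 and velocity of joint cover below 0.05 rad/s and linear speed of tile_box below 0.02 m/s and angle between tile_box's own z axis and vertical below 0.05 rad); the robot touches nothing.
It fails at once if the cover is swung in over the box before the leaf is down (value of joint cover below 1.2 rad and value of joint leaf above 0.15 rad).
It fails at once if the box is shoved more than 40 mm, lifted or tipped (distance of tile_box from where it was at the start of the episode above 0.04 m or height (world z) of tile_box above 0.015 m or angle between tile_box's own z axis and vertical above 0.12 rad).
It fails at once if the cover, leaf or box is pinched or pushed harder than 40 N (contact force between the fingers and tile_box above 40 N).
It fails at once if the jar or a cup is moved more than 20 mm, lifted or tipped (distance of any of jar, bisque_cup, pinch_cup from where it was at the start of the episode above 0.02 m or angle between any of jar, bisque_cup, pinch_cup's own z axis and vertical above 0.3 rad).
It also fails if it takes over 61 s, if anything falls off the work surface, if the arm or the gripper's body presses on something with over 40 N, if the wrist force passes 120 N, or if a joint passes its speed limit or range.

## Working session

There is one attempt and no reset: what is moved stays moved. The work goes in short steps, Python scripts to look and compute and a tool call to move; the robot and the scene stay as the last step left them, time stands still between calls to the robot, and variables do not carry over. Pictures are saved under pics/ and viewed, about 8 in all and at most 12, crops included, and the job is handed in when it is done.

Besides the shell and the picture viewer there is one more tool, called in YAML: its name, and indented under it one key for each argument. jog_arm: Moves the arm, as the interface text tells. Its arguments: {"type":"object","properties":{"deltas":{"type":"array"},"grip_force":{"type":"number"}},"required":["deltas"]}

```bash
mkdir -p pics
cat > h.py <<'E'
import numpy as np, cv2
from station import ctrl, vision
from scipy.spatial.transform import Rotation as R
def cloud(name,d):
    c=vision.calibration(name); v,u=np.mgrid[:384,:512]
    P=np.stack([(u-c['cx'])/c['fx']*d,(v-c['cy'])/c['fy']*d,d],-1)
    Rm=cv2.Rodrigues(np.array(c['rvec'],float))[0]
    W=(P-np.array(c['tvec']).ravel())@Rm
    W[d<=0]=np.nan
    return W
def save(n,im): cv2.imwrite('pics/'+n,cv2.cvtColor(im,cv2.COLOR_RGB2BGR))
E
python3 - <<'E'
from h import *
print(ctrl.tcp_to_tips, ctrl.get_obs())
ims=[]
for n in('scene','top'):
    im,d=vision.get_image(n); np.savez(n+'.npz',im=im,d=d); save(n+'0.png',im)
    W=cloud(n,d); print(n,np.nanmin(W,(0,1)),np.nanmax(W,(0,1)))
E
```

```text
0.022 {'t': 0.0, 'q': array([-1.24902658e+00,  5.33886832e-02,  1.61427569e+00,  1.42102035e-06,
        1.47597150e+00, -1.18994426e-01]), 'dq': array([ 0.00024043, -0.00019925,  0.00224968,  0.00311422, -0.00063034,
       -0.00030758]), 'effort': array([ 1.96744768e-03, -3.93663061e+01, -3.70178103e+01, -1.74291796e-05,
        6.93736816e-03,  5.70820660e-06]), 'tool_pos': array([ 0.2664688 , -0.56472662,  0.25205416]), 'tool_rot': array([-3.06362640e+00, -6.86315353e-01,  3.22426306e-04]), 'contact_force': array([ 0.35609711,  0.31457617, -0.33234918]), 'wrist_torque': array([ 0.00929417, -0.04994136, -0.02008677]), 'opening': 0.085768051629806}
scene [-0.18515822 -1.13860343 -0.0155996 ] [0.62847222 0.61568457 0.68140836]
top [-0.06771361 -0.77506154 -0.04769732] [0.62219145 0.73837398 0.72367141]
```

View pics/scene0.png

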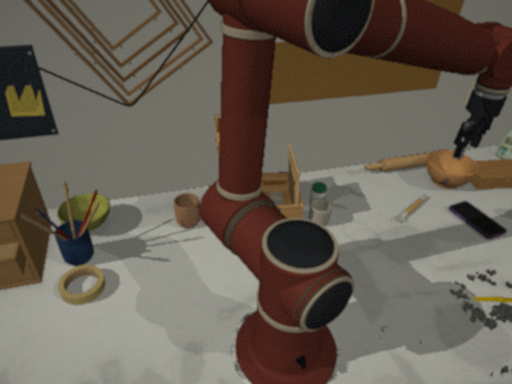

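View pics/top0.png

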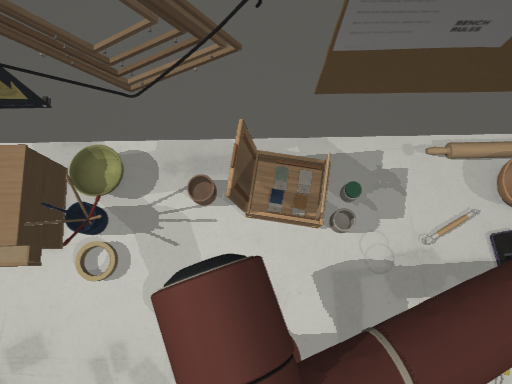

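The scene view shows the box mostly hidden behind the arm. The top view shows the box centred near pixel (288,188), the open cover at (243,165), the leaf upright at (325,190), the jar at (351,190), the pinch cup at (343,219) and the bisque cup at (202,190).

Run:
```python
from h import *
z=np.load('top.npz'); im,d=z['im'],z['d']; W=cloud('top',d)
save('crop0.png',cv2.resize(im[110:240,180:370],None,fx=4,fy=4,interpolation=cv2.INTER_CUBIC))
Z=W[...,2]
print('table',np.nanmedian(Z[240:250,330:420]))
for (u,v) in [(202,190),(351,190),(343,219),(327,155),(325,190),(320,224),(290,157),(280,221),(250,215),(240,160),(241,125),(231,190),(290,180)]:
    print(u,v,np.round(W[v,u],3))
# grid of z over the box (cm)
print('cols',list(range(222,366,4)))
for v in range(118,236,6): print(v,' '.join('%3.0f'%(Z[v,u]*1000) for u in range(222,366,4)))
def blob(u0,u1,v0,v1,zl,zh):
    P=W[v0:v1,u0:u1].reshape(-1,3); P=P[(P[:,2]>zl)&(P[:,2]<zh)]; return len(P),P.min(0).round(3),P.max(0).round(3)
print('bisque',blob(186,218,172,210,.07,.09)); print('jar',blob(338,366,176,204,.058,.08)); print('pinch',blob(330,358,206,236,.05,.066))
```

```text
table 0.0002260582931099462
202 190 [0.454 0.145 0.008]
351 190 [ 0.433 -0.251  0.067]
343 219 [ 0.364 -0.238  0.008]
327 155 [ 0.499 -0.173  0.171]
325 190 [ 0.411 -0.161  0.182]
320 224 [ 0.344 -0.162  0.08 ]
290 157 [ 0.521 -0.093  0.082]
280 221 [ 0.361 -0.065  0.022]
250 215 [0.376 0.015 0.048]
240 160 [0.469 0.032 0.247]
241 125 [0.534 0.028 0.284]
231 190 [0.396 0.051 0.281]
290 180 [ 0.477 -0.098  0.007]
cols [222, 226, 230, 234, 238, 242, 246, 250, 254, 258, 262, 266, 270, 274, 278, 282, 286, 290, 294, 298, 302, 306, 310, 314, 318, 322, 326, 330, 334, 338, 342, 346, 350, 354, 358, 362]
118 115 115 116 116 113 113 108 114 111 111 108 110 111 109 108 111 109 110 109 104 104 105 107 106 108 103 101 102 103  98 103 101 100 101  99  97
124  71  72  72  71 283 283  71  69  68  71  68  63  68  67  63  65  66  63  61  64  63  64  61  61  58  61  58  57  63  56  55  55  61  55  54  54
130  29  29  28  25 282 274 238  19  26  19  20  18  22  22  21  18  21  18  16  18  16  14  15  16  12  13  11  13  13  13   9   9   7   9   7   8
136 -18 -27 -25 -25 285 270 246 192 -27 -27 -30 -26 -3
[... 1988 characters left out ...]
6  11   8  16  45  58  -3   2
220  -2   3  -0   4   1   1  -3  -0   0  -1  -1   2  10  20  37  46  61  69  79  79  82  80  80  81  77  81  -2  26  56   6   7  11  21  59   1  -1
226   2   3   4  -1   1   6  -1   2   2   3   4  -1  -1   3  -2   2  -2  -1   2  -2  -2   3  16  29  38   1  -3   2  50  11   8  11  30   3  -1   2
232   2   1  -1  -0   1  -1   1   2   0   3   3   2  -1   3  -0   0  -1   2   0   1  -2   1   0   2  -1   1   1  -4   1  23  35   1   1  -0  -1   3
bisque (171, array([0.41 , 0.105, 0.07 ]), array([0.482, 0.175, 0.084]))
jar (223, array([ 0.415, -0.277,  0.058]), array([ 0.457, -0.236,  0.073]))
pinch (176, array([ 0.327, -0.259,  0.05 ]), array([ 0.387, -0.199,  0.063]))
```

View pics/crop0.png

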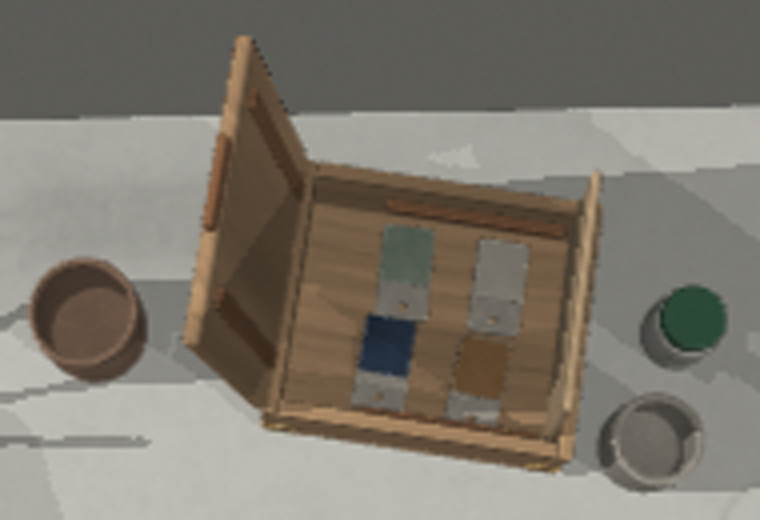

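The crop confirms that the leaf and cover are both upright. The cover leans left, with its tab at crop (213,180), and the jar and pinch cup stand clear on the right. Next I fit the box pose.

```bash
cat > fit.py <<'E'
from h import *
from scipy.optimize import least_squares
def fit():
    z=np.load('top.npz'); W=cloud('top',z['d'])
    P=W[140:235,225:335].reshape(-1,3); P=P[~np.isnan(P).any(1)]
    loc=lambda p,Q:(Q[:,:2]-p[:2])@np.array([[np.cos(p[2]),-np.sin(p[2])],[np.sin(p[2]),np.cos(p[2])]])
    rim=P[(P[:,2]>.075)&(P[:,2]<.086)]
    def res(p):
        L=np.abs(loc(p,rim)); sd=np.maximum(L[:,0]-.095,L[:,1]-.080) # ring midline
        return np.clip(np.abs(sd)-.004,0,None)
    best=min((least_squares(res,[.44,-.075,a],loss='soft_l1',f_scale=.002) for a in np.linspace(1.3,1.8,6)),key=lambda s:s.cost)
    return best.x,W,loc,np.abs(res(best.x))
E
python3 - <<'E'
from fit import *
p,W,loc,r=fit(); print('pose',p.round(4),'res med/90%',np.median(r),np.percentile(r,90),len(r))
A=W[115:225,222:335].reshape(-1,3); A=A[~np.isnan(A).any(1)&(A[:,2]>.1)]
L=np.c_[loc(p,A),A[:,2]]
c=L[(L[:,0]>.06)&(L[:,0]<.2)&(abs(L[:,1])<.1)]; l=L[(L[:,0]<-.03)&(abs(L[:,1])<.09)]
print(len(c),c.min(0),c.max(0)); print(len(l),l.min(0),l.max(0))
m=c[c[:,2]<.26]; k=np.polyfit(m[:,2],m[:,0],1); print('cover inner face: x=%.4f at z85, angle %.3f'%(np.polyval(k,.085),np.pi/2+np.arctan(k[0])))
k=np.polyfit(l[:,2],l[:,0],1); print('leaf x at z56 %.4f, at 186 %.4f angle %.3f'%(np.polyval(k,.056),np.polyval(k,.186),np.pi/2+np.arctan(k[0])))
t=l[l[:,2]>.178]; print('leaf top x',np.percentile(t[:,0],[5,50,95]),'y',t[:,1].min(),t[:,1].max())
t=c[c[:,2]>.275]; print('cover top x',np.percentile(t[:,0],[5,50,95]),'y',t[:,1].min(),t[:,1].max())
o=ctrl.get_obs()['tool_pos']; q=np.array([[.36,-.229],[.436,-.256],[.446,.14],o[:2]]); print('pinch jar bisque tcp in box',loc(p,q).round(4))
print(R.from_rotvec(ctrl.get_obs()['tool_rot']).as_matrix().round(3))
E
```

```text
pose [ 0.4436 -0.0859  1.392 ] res med/90% 0.0 0.0007142371459287582 826
1702 [ 0.09387056 -0.08495699  0.1001859 ] [0.13580537 0.08484457 0.29788933]
317 [-0.08326237 -0.07075822  0.10055101] [-0.07392142  0.07200296  0.1892104 ]
cover inner face: x=0.0943 at z85, angle 1.730
leaf x at z56 -0.0806, at 186 -0.0766 angle 1.601
leaf top x [-0.07976096 -0.07693553 -0.07433515] y -0.07075822479946439 0.07090962359630237
cover top x [0.12549205 0.12976078 0.13484871] y -0.08314969172839719 0.08402800533443215
pinch jar bisque tcp in box [[-0.1557  0.0568]
 [-0.1687 -0.0228]
 [ 0.2227  0.0378]
 [-0.5027  0.0891]]
[[ 0.904  0.427 -0.001]
 [ 0.427 -0.904  0.002]
 [ 0.    -0.002 -1.   ]]
```

jog_arm:
  deltas:
    - [0,0,0.124,0,0,0,0]
    - [0,0,0.124,0,0,0,0]
    - [0,0,0.124,0,0,0,0]
    - [0,0,0.124,0,0,0,0]
    - [0,0,0.124,0,0,0,0]
  grip_force: 20

```text
t: 0.52
tool_pos: [0.2665, -0.5649, 0.2525]
tool_rot: [-3.127, 0.291, 0.001]
contact_force: [0.2, -0.1, -0.2]
opening: 0.0257
```

jog_arm:
  deltas:
    - [0,0,0,0.7,-3.0,0,0]
    - [0,0,0,0.7,-3.0,0,0]
    - [0,0,0,0.7,-3.0,0,0]
    - [0,0,0,0.7,-3.0,0,0]
    - [0,0,0,0.7,-3.0,0,0]
    - [0,0,0,0.7,-3.0,0,0]
    - [0,0,0,0.7,-3.0,0,0]
    - [0,0,0,0.7,-3.0,0,0]
    - [0,0,0,0.7,-3.0,0,0]
    - [0,0,0,0.7,-3.0,0,0]
    - [0,0,0,0.7,-3.0,0,0]
    - [0,0,0,0.7,-3.0,0,0]

```text
t: 1.52
tool_pos: [0.4136, -0.2244, 0.2529]
tool_rot: [-3.129, 0.282, 0.001]
contact_force: [1.0, -0.0, -0.2]
opening: 0.0004
```

```bash
cat > st.py <<'E'
from h import *
P=np.array([.4436,-.0859,1.392])
def st():
    o=ctrl.get_obs(); c,s=np.cos(P[2]),np.sin(P[2]); B=np.array([[c,s],[-s,c]])
    M=R.from_rotvec(o['tool_rot']).as_matrix()
    print('t %.2f'%o['t'],'box xy',(B@(o['tool_pos'][:2]-P[:2])).round(4),'tipz %.4f'%(o['tool_pos'][2]-.022),'F',(B@o['contact_force'][:2]).round(1),o['contact_force'][2].round(1),'open %.4f'%o['opening'],
      'tool y in box',(B@M[:2,1]).round(3),'z',M[:,2].round(3),'q',o['q'].round(2))
if __name__=='__main__': st()
E
python3 st.py
```

```text
t 1.52 box xy [-0.1416  0.0049] tipz 0.2309 F [ 0.1 -1. ] -0.2 open 0.0004 tool y in box [-1.     0.001] z [-0.  0. -1.] q [-0.66 -0.33  1.96  0.    1.51  1.09]
```

jog_arm:
  deltas:
    - [0,0,0,0.5,0,2.5,0]
    - [0,0,0,0,0,2.5,0]
    - [0,0,0,0,0,2.5,0]
    - [0,0,0,0,-1,0,0]
    - [0,0,0,0,-1,0,0]
    - [0,0,0,0,-1,0,0]
    - [0,0,0,0,-0.8,0,0]
    - [0,0,0,0,0,0,0]

```text
t: 2.18
tool_pos: [0.4263, -0.1884, 0.1802]
tool_rot: [3.128, -0.278, 0.005]
contact_force: [-0.2, -0.1, 0.3]
opening: -0.0
```

```bash
python3 st.py
```

```text
t 2.18 box xy [-0.104  -0.0012] tipz 0.1582 F [-0.1  0.2] 0.3 open -0.0000 tool y in box [-1.    -0.001] z [ 0.003 -0.001 -1.   ] q [-0.58 -0.29  2.05  0.    1.38  1.17]
```

jog_arm:
  deltas:
    - [0,0,0,0,-1.3,0.1,0]
    - [0,0,0,0,-1.3,0.2,0]
    - [0,0,0,0,-1.2,0.4,0]
    - [0,0,0,0,-1.2,0.5,0]
    - [0,0,0,0,-1.1,0.7,0]
    - [0,0,0,0,-1.0,0.8,0]

```text
t: 2.68
tool_pos: [0.4388, -0.1193, 0.1524]
tool_rot: [3.128, -0.281, 0.005]
contact_force: [0.1, -1.0, 0.6]
opening: -0.0003
```

```bash
cat > look.py <<'E'
from st import *
import sys
im,d=vision.get_image('top'); W=cloud('top',d); np.savez('top_now.npz',im=im,d=d)
save(sys.argv[1],cv2.resize(im[110:240,180:370],None,fx=3,fy=3))
st()
E
python3 look.py leaf1.png
```

```text
t 2.73 box xy [-0.0321  0.0003] tipz 0.1278 F [1.3 0.7] -1.2 open 0.0001 tool y in box [-1.    -0.001] z [-0.001  0.002 -1.   ] q [-0.43 -0.29  2.1   0.    1.33  1.32]
```

View pics/leaf1.png

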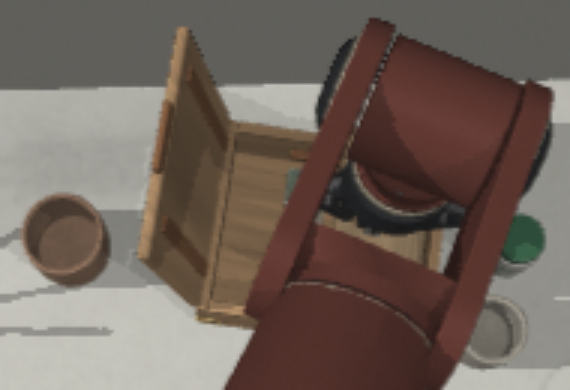

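The arm hides the leaf in this view. The contact force of about 1–2 N fits the leaf turning, so I continue the arc.

jog_arm:
  deltas:
    - [0,0,0,0,-0.9,1.0,0]
    - [0,0,0,0,-0.7,1.0,0]
    - [0,0,0,0,-0.6,1.1,0]
    - [0,0,0,0,-0.5,1.2,0]
    - [0,0,0,0,-0.3,1.2,0]
    - [0,0,0,0,-0.1,0.9,0]
    - [0,0,0,0,0,0,0]

```text
t: 3.32
tool_pos: [0.4414, -0.0881, 0.0841]
tool_rot: [-3.128, 0.28, 0.009]
contact_force: [-1.2, -0.0, -0.1]
opening: 0.0004
```

```bash
python3 st.py
```

```text
t 3.32 box xy [-0.0026  0.0018] tipz 0.0621 F [-0.3  1.2] -0.1 open 0.0004 tool y in box [-1.  0.] z [-0.005  0.002 -1.   ] q [-0.36 -0.2   2.15 -0.    1.2   1.39]
```

jog_arm:
  deltas:
    - [0,0,0,0,0,0.2,0]
    - [0,0,0,0,0,0.1,0]
    - [0,0,0,0,0,0.1,0]
    - [0,0,0,0,0,0,0]

```text
t: 3.65
tool_pos: [0.4437, -0.0894, 0.0837]
tool_rot: [3.129, -0.282, 0.001]
contact_force: [-1.0, -0.3, 0.9]
opening: 0.0001
```

jog_arm:
  deltas:
    - [0,0,0,0,0,0.1,0]
    - [0,0,0,0,0,0,0]

```text
t: 3.82
tool_pos: [0.4436, -0.0893, 0.0826]
tool_rot: [3.129, -0.281, 0.001]
contact_force: [0.5, -0.4, 0.9]
opening: 0.0
```

jog_arm:
  deltas:
    - [0,0,0,0,0,0.1,0]
    - [0,0,0,0,0,0.1,0]
    - [0,0,0,0,0,0,0]

```text
t: 4.07
tool_pos: [0.4437, -0.0893, 0.081]
tool_rot: [3.129, -0.281, 0.001]
contact_force: [-1.4, 0.1, 4.4]
opening: 0.0002
```

jog_arm:
  deltas:
    - [0,0,0,0,0,0.1,0]
    - [0,0,0,0,0,0.1,0]
    - [0,0,0,0,0,0,0]

```text
t: 4.32
tool_pos: [0.4438, -0.0893, 0.0808]
tool_rot: [3.129, -0.281, -0.001]
contact_force: [-7.5, 2.6, 17.5]
opening: -0.0003
```

jog_arm:
  deltas:
    - [0,0,0,0,0,-2,0]
    - [0,0,0,0,0.5,-3.5,0]
    - [0,0,0,0,0.5,-3.5,0]
    - [0,0,0,0,0.5,-3.5,0]
    - [0,0,0,0,0.5,-3.5,0]
    - [0,0,0,0,0.5,-3.5,0]
    - [0,0,0,0,0.5,-3.5,0]
    - [0,0,0,0,0,-3.5,0]
    - [0,0,0,0,0,-2.0,0]
    - [0,0,0,0,0,0,0]

```text
t: 5.15
tool_pos: [0.4395, -0.1194, 0.3696]
tool_rot: [3.126, -0.281, 0.015]
contact_force: [-0.1, 0.7, 0.3]
opening: 0.0003
```

```bash
python3 st.py
```

```text
t 5.15 box xy [-0.0337 -0.0019] tipz 0.3476 F [0.7 0.2] 0.3 open 0.0003 tool y in box [-1.     0.001] z [ 0.009 -0.004 -1.   ] q [-0.43 -0.41  1.83 -0.    1.71  1.32]
```

jog_arm:
  deltas:
    - [0,0,0,0,-3,0,0]
    - [0,0,0,0,-3,0,0]
    - [0,0,0,0,-3,0,0]
    - [0,0,0,0,-3,0,0]
    - [0,0,0,0,-3,0,0]
    - [0,0,0,0,-3,0,0]
    - [0,0,0,0,-3,0,0]
    - [0,0,0,0,0,0,0]

```text
t: 5.82
tool_pos: [0.4751, 0.0919, 0.3613]
tool_rot: [-3.128, 0.272, 0.004]
contact_force: [0.1, -0.7, 0.4]
opening: -0.0
```

```bash
python3 look.py cov1.png
python3 - <<'E'
from h import *
W=cloud('top',np.load('top_now.npz')['d'])[...,2]
for v in range(148,232,6): print(v,' '.join('%3.0f'%(W[v,u]*1000) for u in range(222,366,4)))
E
```

```text
t 5.87 box xy [0.1787 0.0003] tipz 0.3394 F [-0.6  0. ] 0.2 open -0.0002 tool y in box [-1.    -0.004] z [-0.003  0.    -1.   ] q [ 0.03 -0.33  1.78  0.    1.69  1.78]
148 645 646 635 295 280 250 212 185 125  -1   0  -1  -1   2  -2   1  -1   2   2   2  -0   3  -1   3  -1   1  -0   2  -0   1   3  -2   1   1   2   0
154 645 644 641 294 275 237 198 159 131  82  76  79  81  79  82  81  79   2  -3  -1  -1   1   1  -1  -2   1   1  -0   2   0  -1  -0  -2   0   1   0
160 644 645 642 293 264 231 191 147 100  30  22  25  32  38  58  55  57  63  67  77  81  85  79  78  79  80  -1  -4  -3  -3   0  -0   0   3   4   0
166 641 642 641 284 257 219 180 137  88  11  16  12  10  14  58  60  59  60  60  58  61  59  60  56  56  54  78   1  -0  -1   2  -2  -1   0  -1   3
172 640 640 638 284 246 212 169 125  80  14   9   8   9  58  58  61  56  58  59  60  61  59  61  60  58  60  76   3  -1   2  -0  -3  -1  -1   1   1
178 636 634 636 272 234 200 159 116  83  10   8  14   8  61  60  55  59  61  62  60  64  61  57  59  59  56  84   1  -1   0  -2  -2  -2   1  -1  -2
184 630 630 627 268 231 191 150 103  38  11 
[... 439 characters left out ...]
   8   6  14  60  61  59  60  61  59  59  61  58  59  59  59  56  81  -3   0  -1  -1  -1  -0  -1  -1   1  -2
208 623   1   0  -4   0 146 103  51   8  10   8   6  59  61  60  59  58  63  56  58  63  58  61  60  59  81   4  -3   1   4  62  56   4   4   1   0
214 624 610   1   2   1  -0  59  69  77  80  83  80  81  80  81  58  57  58  63  61  56  60  60  58  61  80 nan   1  59  11  10  15  43  60  -2  -0
220 626 614  -3   0   3   4   4   0   1   3   3  -1  10  19  35  49  60  72  82  81  79  81  82  78  79  81   3  26  60  10  10  11  18  62   4  -1
226 628 614   0  -2  -0   2   0  -1  -1   1   1  -1  -1  -2   1   1  -1   1  -2  -2   2  -1  14  30  37   1   4   1  49  11  10   9  33   1  -0   4
```

View pics/cov1.png

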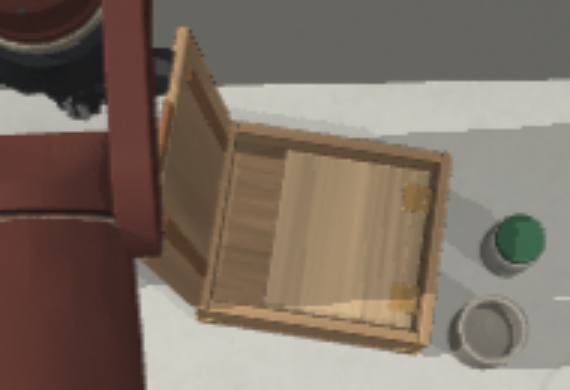

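The leaf is flat: the depth reads 59–60 mm all over it. The box, cover and bystanders are unmoved. Now the cover.

jog_arm:
  deltas:
    - [0,0,0,0,0,2.5,0]
    - [0,0,0,0,0,2.5,0]
    - [0,0,0,0,0,2.0,0]
    - [0,0,0,0,0,1.0,0]
    - [0,0,0,0,1.0,0,0]
    - [0,0,0,0,1.0,0,0]
    - [0,0,0,0,1.0,0,0]
    - [0,0,0,0,1.0,0,0]
    - [0,0,0,0,1.0,0,0]
    - [0,0,0,0,1.0,0,0]
    - [0,0,0,0,0,0,0]

```text
t: 6.78
tool_pos: [0.4648, 0.027, 0.2842]
tool_rot: [3.128, -0.285, 0.003]
contact_force: [0.2, 0.9, -0.0]
opening: 0.0001
```

```bash
python3 st.py
```

```text
t 6.78 box xy [ 0.1149 -0.0008] tipz 0.2622 F [ 0.9 -0. ] -0.0 open 0.0001 tool y in box [-1.     0.003] z [ 0.002 -0.001 -1.   ] q [-0.1  -0.36  1.93 -0.    1.57  1.65]
```

jog_arm:
  deltas:
    - [0,0,0,0,1.1,0.1,0]
    - [0,0,0,0,1.1,0.2,0]
    - [0,0,0,0,1.1,0.2,0]
    - [0,0,0,0,1.1,0.3,0]
    - [0,0,0,0,1.1,0.4,0]
    - [0,0,0,0,1.1,0.4,0]
    - [0,0,0,0,1.0,0.4,0]
    - [0,0,0,0,1.0,0.5,0]
    - [0,0,0,0,1.0,0.6,0]
    - [0,0,0,0,0.9,0.6,0]
    - [0,0,0,0,0.9,0.7,0]
    - [0,0,0,0,0.9,0.7,0]

```text
t: 7.78
tool_pos: [0.4426, -0.0929, 0.2315]
tool_rot: [-3.129, 0.281, 0.0]
contact_force: [1.0, 1.7, 0.2]
opening: 0.0003
```

```bash
python3 st.py
```

```text
t 7.78 box xy [-0.0071 -0.0003] tipz 0.2095 F [ 1.9 -0.7] 0.2 open 0.0003 tool y in box [-1.  0.] z [-0.  0. -1.] q [-0.37 -0.37  2.02  0.    1.49  1.38]
```

jog_arm:
  deltas:
    - [0,0,0,0,0.8,0.8,0]
    - [0,0,0,0,0.7,0.9,0]
    - [0,0,0,0,0.7,0.9,0]
    - [0,0,0,0,0.6,0.9,0]
    - [0,0,0,0,0.6,1.0,0]
    - [0,0,0,0,0.5,1.0,0]
    - [0,0,0,0,0.4,1.1,0]
    - [0,0,0,0,0.4,1.1,0]
    - [0,0,0,0,0.3,1.1,0]
    - [0,0,0,0,0.2,1.1,0]
    - [0,0,0,0,0.2,1.0,0]
    - [0,0,0,0,0,0,0]

```text
t: 8.78
tool_pos: [0.4316, -0.1446, 0.1203]
tool_rot: [-3.127, 0.281, 0.007]
contact_force: [-0.3, 1.1, -0.7]
opening: -0.0001
```

```bash
python3 st.py
```

```text
t 8.78 box xy [-0.0599  0.0014] tipz 0.0983 F [1.  0.5] -0.7 open -0.0001 tool y in box [-1.     0.001] z [-0.004  0.002 -1.   ] q [-0.49 -0.24  2.12 -0.    1.27  1.26]
```

Now the slow press to about 90 mm.

jog_arm:
  deltas:
    - [0,0,0,0,0,0.2,0]
    - [0,0,0,0,0,0.2,0]
    - [0,0,0,0,0,0.2,0]
    - [0,0,0,0,0,0.2,0]
    - [0,0,0,0,0,0,0]

```text
t: 9.2
tool_pos: [0.4334, -0.1452, 0.1154]
tool_rot: [3.129, -0.281, 0.001]
contact_force: [-0.8, -0.4, -0.2]
opening: 0.0006
```

jog_arm:
  deltas:
    - [0,0,0,0,0,0.1,0]
    - [0,0,0,0,0,0.1,0]
    - [0,0,0,0,0,0,0]

```text
t: 9.45
tool_pos: [0.4333, -0.1452, 0.1133]
tool_rot: [3.129, -0.281, 0.001]
contact_force: [0.0, 0.1, -0.5]
opening: 0.0002
```

jog_arm:
  deltas:
    - [0,0,0,0,0,0.1,0]
    - [0,0,0,0,0,0.1,0]
    - [0,0,0,0,0,0,0]

```text
t: 9.7
tool_pos: [0.4334, -0.1453, 0.112]
tool_rot: [3.129, -0.281, -0.0]
contact_force: [-1.7, 1.7, 4.1]
opening: 0.0001
```

jog_arm:
  deltas:
    - [0,0,0,0,0,0.1,0]
    - [0,0,0,0,0,0,0]
    - [0,0,0,0,0,0,0]

```text
t: 9.95
tool_pos: [0.4334, -0.1453, 0.1119]
tool_rot: [-3.129, 0.281, 0.001]
contact_force: [-5.0, 2.2, 9.8]
opening: 0.0002
```

jog_arm:
  deltas:
    - [0,0,0,0,0,0.1,0]
    - [0,0,0,0,0,0,0]
    - [0,0,0,0,0,0,0]

```text
t: 10.2
tool_pos: [0.4335, -0.1453, 0.1118]
tool_rot: [-3.129, 0.281, 0.001]
contact_force: [-6.6, 3.8, 15.5]
opening: 0.0003
```

jog_arm:
  deltas:
    - [0,0,0,0,0,-0.5,0]
    - [0,0,0,0,0,-2,0]
    - [0,0,0,0,0,-4,0]
    - [0,0,0,0,0,-4,0]
    - [0,0,0,0,0,-4,0]
    - [0,0,0,0,3,0,0]
    - [0,0,0,0,4,0,0]
    - [0,0,0,0,4,0,0]
    - [0,0,0,0,4,0,0]
    - [0,0,0,0,4,0,0]
    - [0,0,0,0,4,0,0]
    - [0,0,0,0,4,0,0]

```text
t: 11.2
tool_pos: [0.3843, -0.4127, 0.2539]
tool_rot: [-3.129, 0.282, -0.0]
contact_force: [0.6, 0.5, 0.1]
opening: -0.0003
```

jog_arm:
  deltas:
    - [0,0,0,0,4,0,0]
    - [0,0,0,0,4,0,0]
    - [0,0,0,0,0,0,0]
    - [0,0,0,0,0,0,0]
    - [0,0,0,0,0,0,0]

```text
t: 11.62
tool_pos: [0.3707, -0.4893, 0.2536]
tool_rot: [-3.128, 0.282, 0.001]
contact_force: [0.0, -0.7, -0.1]
opening: 0.0003
```

```bash
python3 look.py end.png
python3 - <<'E'
from h import *
W=cloud('top',np.load('top_now.npz')['d'])
P=W[145:230,235:335].reshape(-1,3); P=P[(P[:,2]>.06)&(P[:,2]<.13)]
n=P[(P[:,2]>.084)]; A=np.c_[(n[:,:2]-[.4436,-.0859])@np.array([[np.cos(1.392)],[np.sin(1.392)]]),np.ones(len(n))]
k=np.linalg.lstsq(A,n[:,2],rcond=None)[0]; print('cover slope',k,'z pct',np.percentile(n[:,2],[1,50,99]),'centre',n.mean(0),len(n))
def blob(u0,u1,v0,v1,zl,zh):
    Q=W[v0:v1,u0:u1].reshape(-1,3); Q=Q[(Q[:,2]>zl)&(Q[:,2]<zh)]; return len(Q),Q.min(0).round(3),Q.max(0).round(3)
print('bisque',blob(186,218,172,210,.07,.09)); print('jar',blob(338,366,176,204,.058,.08)); print('pinch',blob(330,358,206,236,.05,.066))
E
```

```text
t 11.67 box xy [-4.094e-01 -2.000e-04] tipz 0.2319 F [ 0.3 -0.4] -0.8 open -0.0001 tool y in box [-1. -0.] z [-0.     0.001 -1.   ] q [-1.04  0.03  1.64  0.    1.48  0.71]
cover slope [0.00225448 0.09028166] z pct [0.08577006 0.09032785 0.09440302] centre [ 0.44161452 -0.08644125  0.09027967] 5186
bisque (177, array([0.411, 0.105, 0.07 ]), array([0.482, 0.175, 0.084]))
jar (221, array([ 0.415, -0.278,  0.059]), array([ 0.458, -0.236,  0.073]))
pinch (176, array([ 0.327, -0.259,  0.05 ]), array([ 0.387, -0.199,  0.063]))
```

View pics/end.png

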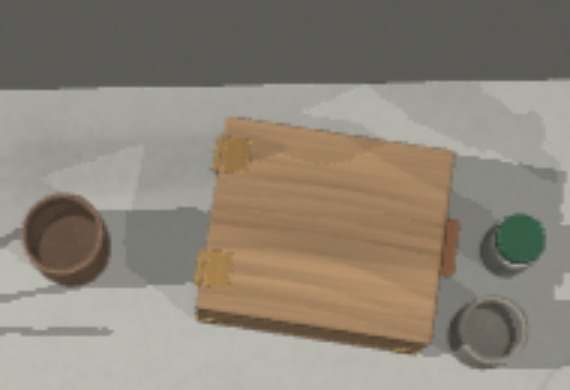

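The cover is shut: its top lies at 90.3 mm with a slope of 0.002. The box and the bystanders have not moved and the arm is clear, so I hand the job in.

```bash
python3 -c "
from station import ctrl
print(ctrl.finish_job())"
```

```text
the job is handed in; nothing more can be done
None
```

The job is done and handed in at about 11.7 s on the robot's clock. With closed fingertips I pushed the leaf down flat and checked it, then swung the cover over and pressed it shut, and backed the arm clear.

- **Leaf:** the depth image showed it flat at 59–60 mm all over, with the cover still open, before I touched the cover.
- **Cover:** its top measures 90.3 mm with a slope of 0.002 rad, so it is fully shut.
- **Box and bystanders:** the box showed no visible shift. The jar and both cups are within about 1 mm of where they started.
- **Force:** the wrist readings I took peaked at about 19 N, while pressing the leaf. The cover press peaked at about 17 N.

No check failed. While the leaf was being pushed the arm hid it from the top camera, so I relied on force and tool height until it was clear.

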